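# Change over the drying box

### The arm

A 6-joint arm with a two-finger parallel gripper is mounted at the origin on the work surface. World frame = base frame: x ahead of the robot, y to its left, z up, the work surface at z = 0. Lengths are in m, angles in rad, forces in N, time in s.
With the tool pointing down it reaches from about 0.4 to 0.825 m from the base axis. Payload 7 kg.
Tool frame: the origin (TCP) lies on the centre line of the jaws, within the pads' length; the fingertips stand 11 mm ahead of it and the grasp point (between the pads) lies 8 mm behind it (robot.tip_reach is the distance from the TCP to the fingertips, in m); z points along the fingers, y is the direction in which the jaws open and shut (so a half turn about z gives the same grasp; the last joint's range is limited). The gripper opens to 85 mm and grips with 20 to 120 N. Pads are 22 mm wide; open, the fingers measure 114 mm over their backs; the gripper's body (76 mm by 85 mm) begins 54 mm behind the grasp point. The pads swing forward as they close: fully open they stand 13 mm farther back than shut.
Start: joints at [-1.003, 0.359, 0.012, 0, -1.224, -0.288], TCP at [0.186, -0.649, 0.242] pointing down, gripper open.
Joint ranges: [-3.07, 3.07], [-1.43, 2.12], [-1.02, 1.25], [-3.03, 1.67], [-3.05, -0], [-3.03, 3.03]. Speed limits (rad/s): [2.39, 2.39, 3.01, 3.14, 3.14, 3.14].

### API

Orientations are given as a unit quaternion [w, x, y, z].
In Python, from station import robot, grab_frame, boxes_of gives the robot as it stands.
- The arm moves only by the tool play_rows, never from a script. Its argument "series" is text: rows parted by semicolons, each of 5 numbers parted by spaces: the closure in counts, from 0 (fully open) to 255 (shut), then the shift along the tool's x, y, z in m, then the turn about the tool's z in rad. A call has 1 to 20 rows; each row shifts and turns the commanded pose from where the row before left it, along the tool's axes as they then stand; what a row does not reach is not made up. A row lasts 1/10 s, in which the tool goes at most 50 mm and 8.59 degrees, less where a joint would pass 70% of its speed; a pose out of reach is approached as far as the arm can. A call is refused whole if a number of a shift passes 0.05 or a number of a turn 0.15, either way. A call with a gripper value outside its range is refused whole. The fingers move at their own pace and stop on an object; "grip_force" is the grip in N (left out, the last holds). Time passes only in rows, so rows that do not move let the fingers close. It gives the time, the measured TCP pose, the force and the opening at its end, in the units of the state.
- robot.get_obs(): the state, without advancing time (a new reading comes with each control period).
- grab_frame(name): name is "scene" or "top"; returns a dict with "color" (400x640x3 uint8, blue, green, red), "camera_matrix" (3x3 intrinsics, pixels), "dist" ([k1, k2, p1, p2, k3] as OpenCV has them; the pictures are not rectified), "R" (3x3) and "t" (3): a world point X has camera coordinates R X + t. Camera axes: x right, y down, z forward; pixel columns grow to the right and rows downward; lengths in m; the calibration is good to about 2 mm. A picture is of the moment at which its call begins. There is no depth.
- robot.hand_in(): hands the job in, once; it reports no verdict.
Trained networks look in a picture, given as the dict that the camera call returned (one of the last four; its "shot" number tells which), for a name from the list of things; names that differ only in an ending like _2 or _b are one class to them, and where a whole thing is asked for, a point or a joint stands for the part that bears it (a point fixed in the world has none). Each returns a list of dicts, best first, with "p" (0 to 1); they miss things now and then, are a little off and sometimes report something else, mostly with a low value. They report only what shows in the picture. A call takes as long as a camera call. They do not tell look-alikes from the thing itself.
- boxes_of(target, picture): "position" ([x, y, z] in m, in world coordinates, good to about 4 mm: the middle of the surface that is visible of it).
The state is a dict: "t": time; "q": joint angles; "joint_vel": joint speeds; "joint_torque": joint torques, N m; "position": TCP position; "eef_rot": TCP orientation; "force": force on the tool from outside, world axes, zero at the start; "ft_torque": the same for the moment, N m; "finger_gap": finger opening in m.
Only numpy, scipy, OpenCV 4.12 (cv2) and the standard library are available. Lean on these libraries where they do the work, as an engineer would, in place of code of your own. Each camera call takes 0.05 s, during which the arm holds its last target. There are 200 camera calls.

### The job

Change over the drying box: squeeze the red release on the cover's handle and keep it squeezed while you slide the locked clear cover fully open, take out the dried jar (green cap) and stand it on the blue cooling tile, and stand every waiting sample jar (orange cap) upright on the chamber floor. Then squeeze the release again, slide the cover fully shut, and only after that turn the temperature dial until its white pointer is at the red mark. The jars are glass, so set them down rather than dropping them, let go of everything at the end, and leave the other things on the bench where they are.

Things in the scene. Friction and masses are not known exactly. Their poses are not given: they have to be found in the camera images.
- dryer: White drying box fixed to the bench, 240 (its x) x 460 (its y) x 75 mm high. Origin: centre of its underside; x points away from the front with the dial, y along the cover's rail, z up. An open-topped steel chamber fills its -y half; the deck where the open cover is parked is its +y half; a strip 80 mm deep along its -x front carries the dial.
- chamber (a point): Centre of the chamber's floor (axes as the dryer's); it lies 18 mm above the bench. The chamber is 142 mm (x, +-71 mm) by 195 mm (y, +-97 mm) and 57 mm deep. The shut cover hides it; its underside is 59 mm above this floor.
- cover (a joint): Clear sliding cover, 148 x 210 x 6 mm, white frame, top face 84 mm above the bench. Value in m: 0 fully shut, 0.20 fully open (hard stops at both ends); it slides along the dryer's +y to open. It starts shut or a little ajar. A brake holds it anywhere (against more than 40 N) unless the release is squeezed; squeezed, it slides with about 1 N.
- cover_handle (a point): Grip point of the grey handle block in the middle of the cover (moves with it), 109.5 mm above the bench. Handle: 34 mm wide along the dryer's x (-16 mm, the red release's face, to +18 mm of this point), 44 mm along y, rising from the cover's top to 125.5 mm above the bench. Pinch it along the dryer's x, one finger on the release, the other on the grey face opposite.
- release (a joint): Red release button, 34 x 28 mm face, on the handle's -x side (facing the dial strip); value in m, pressed towards the dryer's +x: 0 out (brake on), 0.006 fully in. Spring: 10 N to start, 14 N fully in; from 0.002 on the brake is off. A grip of 25 to 50 N holds it in.
- dial (a joint): Temperature dial: black knob of radius 22 mm with a bar grip 42 mm long, 14 mm thick, its top 119 mm above the bench. Value in rad, 0 to 3.7: at 0 its white pointer points along the dryer's -x; it grows clockwise seen from above and stays where it is left (0.04 N m).
- dial_grip (a point): On the dial's axis, at the height to grip the bar, 112 mm above the bench. The axes turn with the knob: the bar lies along this point's x, so pinch along its y; the pointer points along its -x.
- dial_pointer (a point): A point straight in line with the white pointer's end, 29 mm from the dial's axis.
- dial_mark (a point): The red mark, a tab 9 x 4 mm on the rim of the dial's base, 29 mm from the dial's axis. It stays where it is; the dial is set when the pointer's point lies over it (seen from above).
- tile: Blue ceramic cooling tile fixed to the bench, 120 x 120 x 6 mm. Origin: centre of its underside.
- dried: Glass jar 40 mm in diameter and 45 mm tall overall (the top 11 mm is its green cap, 39 mm in diameter); about 100 g. Origin: centre of its underside, z up. The dried jar; it starts upright on the chamber floor under the cover.
- sample1: Glass jar 40 mm in diameter and 45 mm tall overall (the top 11 mm is its orange cap, 39 mm in diameter); about 100 g. Origin: centre of its underside, z up. A sample waiting on the bench; there are two to four, the others are absent (None).
- sample2: Glass jar 40 mm in diameter and 45 mm tall overall (the top 11 mm is its orange cap, 39 mm in diameter); about 100 g. Origin: centre of its underside, z up. A sample waiting on the bench; there are two to four, the others are absent (None).
- sample3: Glass jar 40 mm in diameter and 45 mm tall overall (the top 11 mm is its orange cap, 39 mm in diameter); about 100 g. Origin: centre of its underside, z up. A sample waiting on the bench; there are two to four, the others are absent (None).
- sample4: Glass jar 40 mm in diameter and 45 mm tall overall (the top 11 mm is its orange cap, 39 mm in diameter); about 100 g. Origin: centre of its underside, z up. A sample waiting on the bench; there are two to four, the others are absent (None).
- marker: Bystander, leave alone: blue marker pen lying on the bench, 137 mm long, 12 mm thick. Origin: centre of its underside.
- spatula: Bystander, leave alone: small spatula, 160 mm, lying on the bench. Origin: centre of its underside.
- beaker: Bystander, leave alone: glass beaker, 64 mm wide, 80 mm tall. Origin: centre of its underside.
- wash_bottle: Bystander, leave alone: white wash bottle, 64 mm wide, 160 mm tall. Origin: centre of its underside.
- notebook: Bystander, leave alone: green notebook, 150 x 210 x 12 mm. Origin: centre of its underside.
- bung: Bystander, leave alone: grey rubber bung, 36 mm wide, 30 mm tall. Origin: centre of its underside.
- timer: Bystander, leave alone: white bench timer, 60 x 70 x 22 mm. Origin: centre of its underside.
Not all that is in view belongs to the job. What is shaped like the sample4 but turquoise is not meant.

How it is judged:
By the outcome, as a careful person would: the job done as asked, in the order asked, and still so for the second after the job is handed in, with the robot touching nothing.
Of sample1, sample2, sample3, sample4 only 2 to 4 are there at a start; the rules pass over those that are not, and their reading is None.
At some moment in a run one of sample1, sample2, sample3, sample4 may be knocked a few centimetres aside while the robot is not near it.
It also fails if it takes over 210 s, if anything falls off the work surface, if the arm or the gripper's body presses on something with over 40 N, if the wrist force passes 120 N, or if a joint passes its speed limit or range.

## Working session

There is one attempt and no reset: what is moved stays moved. The work goes in short steps, Python scripts to look and compute and a tool call to move; the robot and the scene stay as the last step left them, time stands still between calls to the robot, and variables do not carry over. Pictures are saved under pics/ and viewed, about 12 in all and at most 16, crops included, and the job is handed in when it is done.

Besides the shell and the picture viewer there is one more tool, called as name(argument=value, ...) on one line, values as JSON. play_rows: Moves the arm, as the interface text tells. Its arguments: {"type":"object","properties":{"series":{"type":"string"},"grip_force":{"type":"number"}},"required":["series"]}

```bash
ls; mkdir -p pics; cat > h.py <<'E'
import numpy as np, cv2
from station import robot, grab_frame, boxes_of
def pix2w(f,uv,z):
    p=cv2.undistortPoints(np.array([[uv]],float),f["camera_matrix"],np.array(f["dist"]))[0,0]
    R=np.array(f["R"]);t=np.array(f["t"]).ravel();d=R.T@np.array([p[0],p[1],1]);c=-R.T@t
    return c+d*(z-c[2])/d[2]
def w2pix(f,X):
    return cv2.projectPoints(np.array(X,float).reshape(-1,1,3),cv2.Rodrigues(np.array(f["R"]))[0],np.array(f["t"],float),f["camera_matrix"],np.array(f["dist"]))[0][:,0]
E
python3 - <<'E'
from h import *
o=robot.get_obs();print({k:np.round(v,3) for k,v in o.items()})
for n in("scene","top"):
    f=grab_frame(n);cv2.imwrite(f"pics/{n}0.png",f["color"])
    print(n,np.round(-np.array(f["R"]).T@np.array(f["t"]).ravel(),3))
    for k in "dryer cover_handle cover release dial dial_pointer tile dried sample1 marker beaker wash_bottle bung timer".split():
        print(k,[(np.round(b["position"],3).tolist(),round(b["p"],2),np.round(w2pix(f,b["position"])[0]).tolist()) for b in boxes_of(k,f)])
E
```

```text
pics
{'t': np.float64(0.0), 'q': array([-1.003,  0.359,  0.011, -0.   , -1.224, -0.288]), 'joint_vel': array([-0.   , -0.002,  0.001, -0.001, -0.001, -0.   ]), 'joint_torque': array([-2.0000e-03, -5.8332e+01,  2.9341e+01,  6.9360e+00, -6.0000e-03,
       -0.0000e+00]), 'position': array([ 0.186, -0.648,  0.241]), 'eef_rot': array([-0.   , -0.139,  0.99 ,  0.001]), 'force': array([-0.089, -0.313,  0.252]), 'ft_torque': array([-0.021,  0.011, -0.065]), 'finger_gap': np.float64(0.085)}
scene [ 1.054 -0.632  0.945]
dryer [([0.593, 0.082, 0.076], 0.91, [379.0, 199.0]), ([0.419, 0.461, 0.026], 0.67, [404.0, 137.0])]
cover_handle [([0.618, 0.038, 0.087], 0.94, [377.0, 208.0]), ([0.477, -0.624, 0.015], 0.25, [170.0, 337.0])]
cover [([0.618, 0.04, 0.086], 0.6, [377.0, 208.0])]
release [([0.63, -0.294, 0.005], 0.19, [304.0, 293.0])]
dial [([0.489, 0.256, 0.096], 0.72, [388.0, 155.0])]
dial_pointer []
tile [([0.63, -0.29, 0.004], 0.63, [305.0, 292.0]), ([0.59, 0.08, 0.075], 0.55, [378.0, 199.0])]
dried [([0.489, 0.252, 0.093], 0.61, [387.0, 156.0])]
sample1 [([0.503, -0.381, 0.044], 0.75, [249.
[... 787 characters left out ...]
207.0])]
dial_pointer [([0.482, 0.253, 0.09], 0.6, [217.0, 207.0]), ([0.332, 0.371, 0.03], 0.54, [185.0, 249.0])]
tile [([0.627, -0.287, 0.003], 0.97, [370.0, 171.0])]
dried []
sample1 [([0.47, -0.238, 0.04], 0.67, [357.0, 213.0]), ([0.606, 0.051, 0.08], 0.51, [276.0, 172.0]), ([0.416, -0.378, 0.044], 0.46, [396.0, 229.0]), ([0.384, -0.271, 0.042], 0.43, [366.0, 238.0]), ([0.498, -0.374, 0.043], 0.39, [395.0, 206.0])]
marker [([0.462, -0.315, 0.011], 0.65, [377.0, 216.0])]
beaker [([0.707, -0.405, 0.038], 0.54, [404.0, 149.0])]
wash_bottle [([0.759, -0.141, 0.109], 0.57, [332.0, 129.0])]
bung [([0.33, 0.371, 0.031], 0.47, [185.0, 250.0])]
timer [([0.413, 0.469, 0.018], 0.93, [160.0, 226.0])]
```

View pics/top0.png

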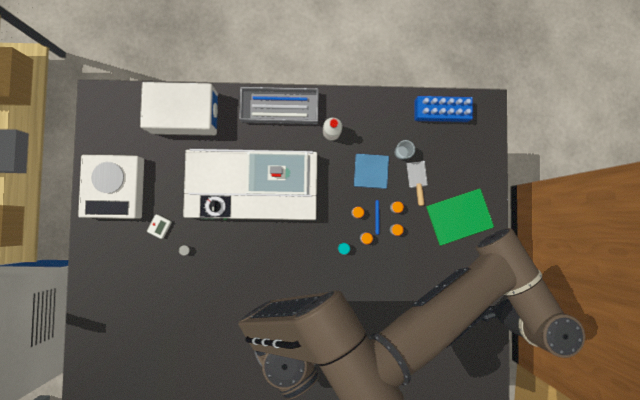

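View pics/scene0.png

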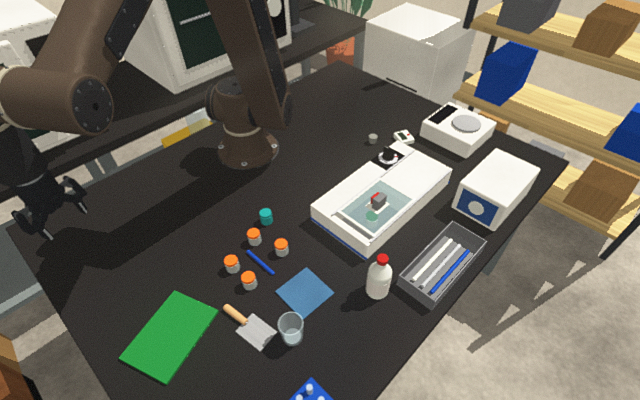

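```bash
python3 - <<'E'
from h import *
im=cv2.imread("pics/top0.png")
cv2.imwrite("pics/d1.png",cv2.resize(im[140:230,175:330],None,fx=5,fy=5,interpolation=cv2.INTER_CUBIC))
im=cv2.imread("pics/scene0.png")
a=cv2.resize(im[130:260,300:460],None,fx=5,fy=4.5,interpolation=cv2.INTER_CUBIC)
cv2.imwrite("pics/d2.png",a)
E
```

```text
(no output)
```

View pics/d1.png

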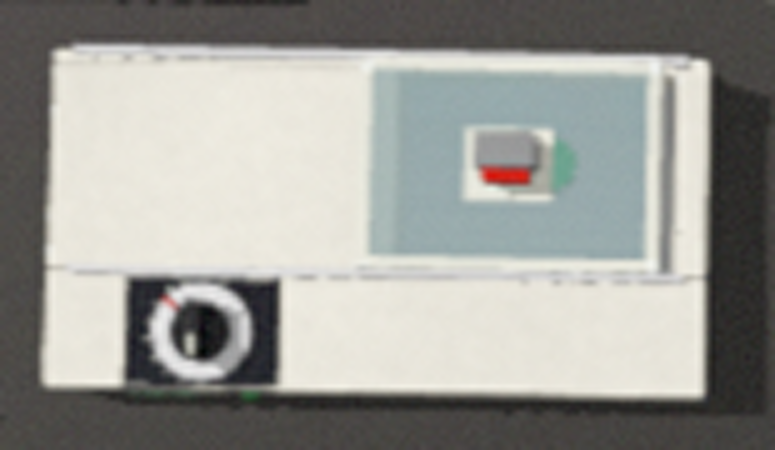

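View pics/d2.png

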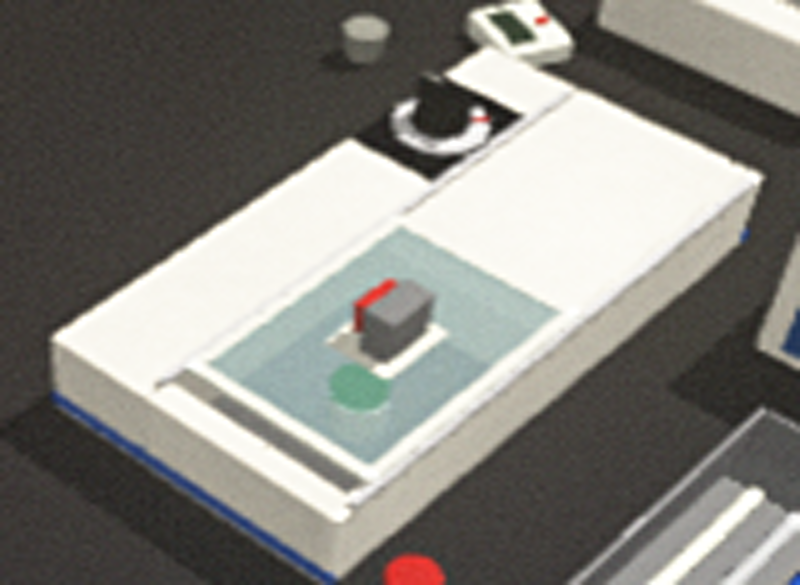

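```bash
python3 - <<'E'
from h import *
T=grab_frame("top");S=grab_frame("scene")
t=lambda u,v,z:np.round(pix2w(T,(175+u/5-.4,140+v/5-.4),z),4)
s=lambda u,v,z:np.round(pix2w(S,(300+u/5-.4,130+v/4.5-.4),z),4)
for n,u,v in(("TL",53,50),("TR",710,60),("BL",43,385),("BR",705,397)):print(n,t(u,v,.075))
for n,u,v in(("FR",52,342),("BR",340,520),("BL",762,178),("FL",485,50)):print(n,s(u,v,.075))
print("handle top grey", [t(u,v,.1255) for u,v in((475,132),(537,132),(537,165),(478,167),(508,184))])
print("handle scene top", [s(u,v,.1255) for u,v in((395,282),(435,290),(400,322),(357,310),(435,288))])
print("cover glass R edge",t(658,165,.084),"L",t(367,165,.084),"slot",t(672,165,.075))
print("dialtop",t(203,325,.119),"pointer",t(192,343,.119),"mark",t(168,302,.085),"disc centre",t(200,332,.085))
print("scene mark",s(480,119,.085),"disc",s(440,122,.085),"dialtop",s(435,95,.119))
print("dried cap top", t(566,163,.063),s(360,388,.063))
E
```

```text
TL [0.6812 0.3728 0.075 ]
TR [ 0.6836 -0.0888  0.075 ]
BL [0.4462 0.3713 0.075 ]
BR [ 0.4463 -0.0895  0.075 ]
FR [ 0.4512 -0.0908  0.075 ]
BR [ 0.6832 -0.085   0.075 ]
BL [0.6836 0.3679 0.075 ]
FL [0.449  0.3649 0.075 ]
handle top grey [array([0.6232, 0.0713, 0.1255]), array([0.6241, 0.0291, 0.1255]), array([0.6015, 0.0286, 0.1255]), array([0.5993, 0.0687, 0.1255]), array([0.5881, 0.048 , 0.1255])]
handle scene top [array([0.5991, 0.0628, 0.1255]), array([0.6216, 0.0736, 0.1255]), array([0.6249, 0.0353, 0.1255]), array([0.5991, 0.0261, 0.1255]), array([0.6204, 0.0751, 0.1255])]
cover glass R edge [ 0.6075 -0.0536  0.084 ] L [0.6035 0.1493 0.084 ] slot [ 0.6087 -0.0634  0.075 ]
dialtop [0.4885 0.2531 0.119 ] pointer [0.4761 0.2602 0.119 ] mark [0.5052 0.2844 0.085 ] disc centre [0.4848 0.2616 0.085 ]
scene mark [0.5065 0.2803 0.085 ] disc [0.4882 0.258  0.085 ] dialtop [0.4883 0.2459 0.119 ]
dried cap top [0.6099 0.0116 0.063 ] [0.6138 0.0193 0.063 ]
```

```bash
cat >> h.py <<'E'
def to(x,y,z,yaw,from_=None):
    """tool-frame shift to a world TCP target, and turn; yaw of tool y in deg"""
    o=robot.get_obs();w,a,b,c=o["eef_rot"]
    from scipy.spatial.transform import Rotation as Ro
    R=Ro.from_quat([a,b,c,w]).as_matrix();cur=np.degrees(np.arctan2(R[1,1],R[0,1]))
    d=R.T@(np.array([x,y,z])-o["position"]);dy=(yaw-cur+90)%180-90
    print("t",round(float(o["t"]),1),"pos",np.round(o["position"],4),"yaw",round(cur,1),"tiltz",np.round(R[:,2],3),"| shift",np.round(d,4),"turn",round(-np.radians(dy),3),"gap",round(float(o["finger_gap"]),4),"F",np.round(o["force"],1),"q6",round(float(o["q"][5]),2))
E
```

play_rows(series="0 0 0 0 -0.1435;0 0 0 0 -0.1435;0 0 0 0 -0.1435;0 0 0 0 -0.1435;0 0 0 0 -0.1435;0 0 0 0 -0.1435;0 0 0 0 -0.1435;0 0 0 0 -0.1435;0 0 0 0 -0.1435", grip_force=35)

```text
t: 2.5
position: [0.1864, -0.6487, 0.2423]
eef_rot: [0.0, 0.709, -0.705, -0.0]
force: [-0.1, 0.4, 0.2]
finger_gap: 0.0857
```

play_rows(series="0 -0.041 -0.0247 0 0;0 -0.041 -0.0247 0 0;0 -0.041 -0.0247 0 0;0 -0.041 -0.0247 0 0;0 -0.041 -0.0247 0 0;0 -0.041 -0.0247 0 0;0 -0.041 -0.0247 0 0;0 -0.041 -0.0247 0 0;0 -0.041 -0.0247 0 0;0 -0.041 -0.0247 0 0;0 -0.041 -0.0247 0 0;0 -0.041 -0.0247 0 0;0 -0.041 -0.0247 0 0;0 -0.041 -0.0247 0 0;0 -0.041 -0.0247 0 0;0 -0.041 -0.0247 0 0;0 -0.041 -0.0247 0 0;0 0 0 0 0;0 0 0 0 0")

```text
t: 4.4
position: [0.6061, 0.0496, 0.2416]
eef_rot: [0.0, 0.708, -0.706, -0.0]
force: [-0.2, -0.3, -0.3]
finger_gap: 0.0856
```

```bash
python3 - <<'E'
from h import *
to(.606,.049,.2,180)
for n in("scene","top"):
    f=grab_frame(n)
    for k in "dial_pointer sample1".split():
        print(k,[(np.round(b["position"],3).tolist(),round(b["p"],2),np.round(w2pix(f,b["position"])[0]).tolist()) for b in boxes_of(k,f)])
E
```

```text
t 4.4 pos [0.6061 0.0496 0.2416] yaw -179.9 tiltz [-0.001 -0.    -1.   ] | shift [0.0006 0.0001 0.0416] turn 0.002 gap 0.0856 F [-0.2 -0.3 -0.3] q6 -0.4
dial_pointer [([0.488, 0.251, 0.088], 0.64, [386.0, 157.0])]
sample1 [([0.421, -0.39, 0.043], 0.78, [229.0, 263.0]), ([0.394, -0.274, 0.037], 0.76, [255.0, 236.0]), ([0.355, -0.195, 0.039], 0.75, [267.0, 215.0]), ([0.504, -0.382, 0.044], 0.7, [249.0, 278.0]), ([0.781, -0.159, 0.097], 0.63, [379.0, 277.0]), ([0.485, -0.243, 0.045], 0.52, [282.0, 245.0])]
dial_pointer [([0.412, 0.472, 0.021], 0.38, [159.0, 226.0])]
sample1 [([0.418, -0.378, 0.046], 0.58, [396.0, 229.0]), ([0.471, -0.237, 0.044], 0.55, [357.0, 213.0]), ([0.498, -0.373, 0.044], 0.52, [395.0, 206.0]), ([0.348, -0.193, 0.045], 0.49, [344.0, 247.0]), ([0.385, -0.267, 0.041], 0.46, [365.0, 237.0])]
```

play_rows(series="0 0 -0.003 0.03 0;0 0 0 0.04 0;0 0 0 0.03 0;0 0 0 0.02 0;0 0 0 0.018 0;0 0 0 0 0;255 0 0 0 0;255 0 0 0 0;255 0 0 0 0;255 0 0 0 0;255 0 0 0 0;255 0 0 0 0;255 0 0 0 0;255 0 0 0 0", grip_force=35)

```text
t: 6.1
position: [0.6114, 0.049, 0.106]
eef_rot: [-0.002, 0.708, -0.707, 0.001]
force: [6.0, 0.1, 1.1]
finger_gap: 0.0269
```

```bash
python3 - <<'E'
from h import *
to(.609,.249,.104,180)
E
```

```text
t 6.1 pos [0.6114 0.049  0.106 ] yaw -179.9 tiltz [ 0.005  0.001 -1.   ] | shift [-0.2     0.0021  0.0022] turn 0.001 gap 0.0269 F [6.  0.1 1.1] q6 -0.4
```

play_rows(series="255 -0.01 0.002 0 0;255 -0.015 0 0 0;255 -0.02 0 0 0;255 -0.02 0 0 0;255 -0.02 0 0 0;255 -0.02 0 0 0;255 -0.02 0 0 0;255 -0.02 0 0 0;255 -0.01 0 0 0;255 -0.005 0 0 0;255 0 0 0 0")

```text
t: 7.2
position: [0.6111, 0.2108, 0.1061]
eef_rot: [-0.004, 0.708, -0.706, 0.002]
force: [15.6, 0.9, -4.7]
finger_gap: 0.0273
```

play_rows(series="255 -0.005 0 0 0;255 -0.005 0 0 0;255 -0.003 0 0 0;255 -0.003 0 0 0;255 0 0 0 0")

```text
t: 7.7
position: [0.6111, 0.2261, 0.1061]
eef_rot: [-0.004, 0.708, -0.707, 0.002]
force: [15.5, 0.6, -4.6]
finger_gap: 0.0269
```

play_rows(series="255 -0.003 -0.003 0 0;255 -0.003 0 0 0;255 -0.003 0 0 0;255 -0.003 0 0 0;255 0 0 0 0")

```text
t: 8.2
position: [0.6111, 0.2302, 0.106]
eef_rot: [-0.003, -0.707, 0.707, -0.003]
force: [9.5, -26.6, 7.7]
finger_gap: 0.0268
```

play_rows(series="255 -0.003 0 0 0;255 -0.003 0 0 0;255 0 0 0 0")

```text
t: 8.5
position: [0.611, 0.2313, 0.1059]
eef_rot: [-0.006, -0.706, 0.708, -0.004]
force: [13.5, -44.2, 10.0]
finger_gap: 0.0273
```

play_rows(series="255 0.006 -0.001 0 0;255 0.005 0 0 0;255 0 0 0 0;0 0 0 0 0;0 0 0 0 0;0 0 0 0 0;0 0 0 0 0;0 0 0 0 0;0 0 0 0 0;0 0 0 -0.04 0;0 0 0 -0.05 0;0 0 0 -0.05 0;0 0 0 0 0")

```text
t: 9.8
position: [0.6142, 0.2329, 0.2531]
eef_rot: [-0.006, 0.708, -0.707, 0.002]
force: [0.9, -0.8, 1.0]
finger_gap: 0.0853
```

```bash
python3 - <<'E'
from h import *
to(.609,.0295,.25,180)
S=grab_frame("scene");T=grab_frame("top")
for f in(S,T):
    for k in("dried","sample1","cover_handle"): print(k,[(np.round(b["position"],3).tolist(),round(b["p"],2),np.round(w2pix(f,b["position"])[0]).tolist()) for b in boxes_of(k,f)])
a=cv2.resize(S["color"][130:260,300:460],(800,585),interpolation=cv2.INTER_CUBIC)
cv2.imwrite("pics/s3.png",a)
a=cv2.resize(T["color"][140:265,225:410],(800,540),interpolation=cv2.INTER_CUBIC)
cv2.imwrite("pics/t3.png",a)
E
```

```text
t 9.8 pos [0.6142 0.2329 0.2531] yaw -179.9 tiltz [ 0.012  0.006 -1.   ] | shift [0.2034 0.0055 0.0019] turn 0.001 gap 0.0853 F [ 0.9 -0.8  1. ] q6 -0.66
dried [([0.622, 0.017, 0.06], 0.6, [373.0, 218.0])]
sample1 [([0.621, 0.015, 0.059], 0.73, [372.0, 219.0]), ([0.486, -0.243, 0.044], 0.69, [282.0, 245.0]), ([0.424, -0.387, 0.045], 0.6, [230.0, 262.0]), ([0.356, -0.194, 0.038], 0.52, [267.0, 215.0]), ([0.506, -0.382, 0.044], 0.5, [250.0, 278.0]), ([0.397, -0.274, 0.038], 0.49, [256.0, 237.0])]
cover_handle [([0.616, 0.216, 0.084], 0.74, [410.0, 180.0])]
dried [([0.609, 0.023, 0.058], 0.65, [285.0, 173.0])]
sample1 [([0.419, -0.374, 0.044], 0.61, [395.0, 228.0]), ([0.485, 0.255, 0.091], 0.53, [216.0, 206.0]), ([0.346, -0.192, 0.043], 0.42, [344.0, 248.0]), ([0.496, -0.377, 0.044], 0.41, [396.0, 207.0])]
cover_handle [([0.588, 0.197, 0.081], 0.76, [234.0, 177.0])]
```

View pics/s3.png

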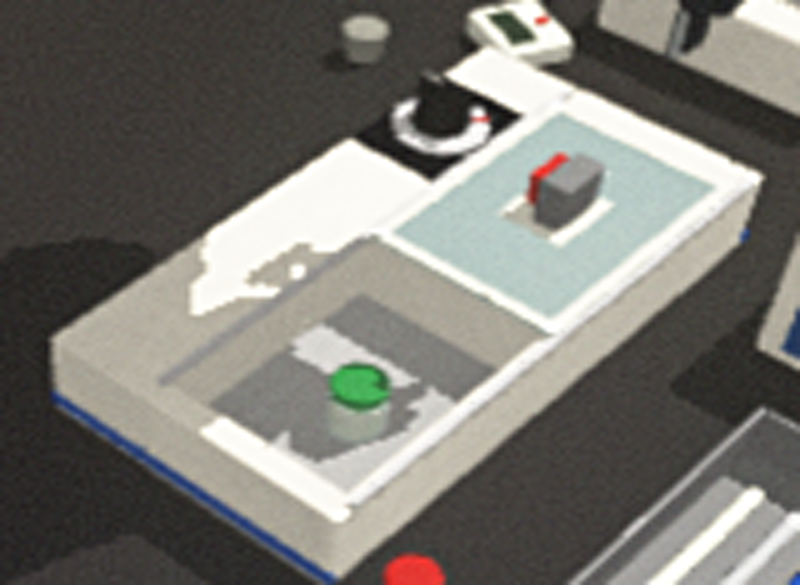

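View pics/t3.png

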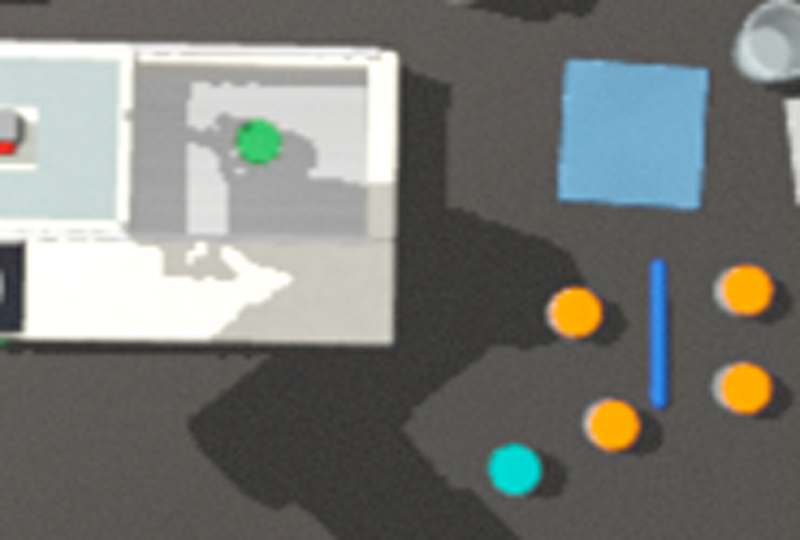

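```bash
cat >> h.py <<'E'
HUE=dict(orange=(8,22),green=(50,75),teal=(82,95))
def caps(f,col,z):
    h=cv2.cvtColor(f["color"],cv2.COLOR_BGR2HSV);lo,hi=HUE[col]
    m=cv2.inRange(h,(lo,150,60),(hi,255,255))
    n,_,st,c=cv2.connectedComponentsWithStats(m)
    return [(np.round(pix2w(f,c[i],z)[:2],4).tolist(),int(st[i,4]),np.round(c[i]).tolist()) for i in range(1,n) if 25<st[i,4]<300]
E
python3 - <<'E'
from h import *
S=grab_frame("scene");T=grab_frame("top")
for n,f,zz in(("S",S,-.004),("T",T,0)):
    print(n,"green",caps(f,"green",.063+zz)); print(n,"orange",caps(f,"orange",.045+zz)); print(n,"teal",caps(f,"teal",.045+zz))
t=lambda u,v,z:np.round(pix2w(T,(225+u/4.324-.4,140+v/4.32-.4),z),4)
print("chamber -y rim",t(367,150,.075),"+x",t(250,62,.075),"-x",t(250,238,.075))
print("tile",[t(u,v,.006) for u,v in((567,60),(708,68),(700,210),(558,199))])
to(.609,.0295,.25,180)
E
```

```text
S green [([0.6091, 0.0249], 61, [371.0, 215.0])]
S orange [([-0.2205, -0.1777], 262, [176.0, 137.0]), ([0.3816, -0.2722], 123, [253.0, 233.0]), ([0.4743, -0.2397], 134, [281.0, 243.0]), ([0.4139, -0.3807], 143, [230.0, 260.0]), ([0.4955, -0.3814], 157, [248.0, 277.0])]
S teal [([0.3566, -0.1995], 182, [266.0, 216.0])]
T green [([0.6088, 0.0239], 69, [284.0, 172.0])]
T orange [([0.4958, -0.383], 102, [398.0, 207.0]), ([0.4751, -0.2414], 102, [358.0, 212.0]), ([0.4145, -0.3828], 107, [398.0, 229.0]), ([0.3823, -0.2738], 104, [367.0, 238.0])]
T teal [([0.3452, -0.1913], 109, [344.0, 248.0])]
chamber -y rim [ 0.6026 -0.0652  0.075 ] +x [0.6728 0.0314 0.075 ] -x [0.5291 0.0282 0.075 ]
tile [array([ 0.69  , -0.2337,  0.006 ]), array([ 0.6856, -0.354 ,  0.006 ]), array([ 0.5642, -0.3482,  0.006 ]), array([ 0.5712, -0.2276,  0.006 ])]
t 10.3 pos [0.6106 0.2313 0.2434] yaw -180.0 tiltz [-0.001 -0.001 -1.   ] | shift [ 0.2019  0.0018 -0.0064] turn 0.001 gap 0.0852 F [ 1.2 -0.6  0.6] q6 -0.66
```

play_rows(series="0 0.041 0 0 0;0 0.041 0 0 0;0 0.041 0 0 0;0 0.041 0 0 0;0 0.043 0.002 0 0;0 0 0 0 0.143;0 0 0 0 0.143;0 0 0 0 0.143;0 0 0 0 0.143;0 0 0 0 0.143;0 0 0 0 0.143;0 0 0 0 0.143;0 0 0 0 0.143;0 0 0 0 0.143;0 0 0 0 0.143;0 0 0 0 0.141;0 0 0 0 0;0 0 0 0 0", grip_force=25)

```text
t: 12.1
position: [0.6089, 0.0245, 0.2441]
eef_rot: [-0.0, -0.002, 1.0, -0.0]
force: [-0.2, -0.5, 0.4]
finger_gap: 0.0857
```

```bash
python3 - <<'E'
from h import *
to(.609,.0243,.039,90)
E
```

```text
t 12.1 pos [0.6089 0.0245 0.2441] yaw 90.3 tiltz [-0. -0. -1.] | shift [-1.000e-04 -1.000e-04  2.051e-01] turn 0.005 gap 0.0857 F [-0.2 -0.5  0.4] q6 -1.93
```

play_rows(series="0 0 0 0.04 0.005;0 0 0 0.05 0;0 0 0 0.045 0;0 0 0 0.03 0;0 0 0 0.02 0;0 0 0 0.01 0;0 0 0 0.01 0;0 0 0 0 0;255 0 0 0 0;255 0 0 0 0;255 0 0 0 0;255 0 0 0 0;255 0 0 0 0;255 0 0 0 0;255 0 0 0 0", grip_force=25)

```text
t: 13.6
position: [0.6095, 0.0246, 0.0404]
eef_rot: [0.001, 0.002, 1.0, 0.0]
force: [-1.3, 0.5, 5.1]
finger_gap: 0.0393
```

play_rows(series="255 0 0 -0.02 0;255 0 0 -0.04 0;255 0 0 -0.05 0;255 0 0 -0.04 0;255 -0.002 -0.03 0 0;255 -0.002 -0.04 0 0;255 -0.002 -0.04 0 0;255 -0.002 -0.04 0 0;255 -0.002 -0.04 0 0;255 -0.002 -0.04 0 0;255 -0.002 -0.04 0 0;255 -0.002 -0.03 0 0;255 -0.002 -0.0155 0 0;255 0 0 0 0;255 0 0 0 0;255 0 0 0 0")

```text
t: 15.2
position: [0.6255, -0.29, 0.1893]
eef_rot: [-0.0, 0.002, 1.0, 0.0]
force: [-0.4, -0.6, -1.0]
finger_gap: 0.0389
```

```bash
python3 - <<'E'
from h import *
to(.628,-.291,.0295,90)
E
```

```text
t 15.2 pos [ 0.6255 -0.29    0.1893] yaw 89.8 tiltz [-0.  0. -1.] | shift [-0.0025 -0.001   0.1598] turn -0.004 gap 0.0389 F [-0.4 -0.6 -1. ] q6 -1.42
```

play_rows(series="255 -0.002 0 0.03 0;255 0 0 0.05 0;255 0 0 0.04 0;255 0 0 0.02 0;255 0 0 0.013 0;255 0 0 0.002 0;255 0 0 0.001 0;255 0 0 0 0;255 0 0 0 0")

```text
t: 16.1
position: [0.6284, -0.2913, 0.0349]
eef_rot: [0.001, 0.002, 1.0, -0.0]
force: [-0.3, 0.3, -0.9]
finger_gap: 0.0389
```

play_rows(series="255 0 0 0.002 0;255 0 0 0.001 0;255 0 0 0.001 0;255 0 0 0 0")

```text
t: 16.5
position: [0.6273, -0.2911, 0.0291]
eef_rot: [-0.0, 0.002, 1.0, 0.0]
force: [-0.6, 0.3, -1.4]
finger_gap: 0.0388
```

play_rows(series="255 0 0 0.001 0;255 0 0 0.001 0;255 0 0 0 0")

```text
t: 16.8
position: [0.6275, -0.2912, 0.0285]
eef_rot: [0.0, 0.002, 1.0, -0.0]
force: [-3.0, 1.7, 6.9]
finger_gap: 0.0392
```

play_rows(series="120 0 0 0 0;75 0 0 0 0;75 0 0 0 0;75 0 0 0 0;75 0 0 -0.03 0;75 0 0 -0.05 0;75 0 0 -0.05 0;75 0 0 -0.03 0;75 0.04 0.012 0 0;75 0.04 0.013 0 0;75 0.04 0.013 0 0;75 0.0325 0.0127 0 0;75 0 0 0 0;75 0 0 0 0")

```text
t: 18.2
position: [0.4751, -0.2396, 0.1882]
eef_rot: [0.001, 0.002, 1.0, -0.0]
force: [0.5, 0.3, 0.5]
finger_gap: 0.0604
```

```bash
cat >> h.py <<'E'
def look():
    S=grab_frame("scene");T=grab_frame("top")
    for n,f,dz in(("S",S,-.004),("T",T,0)):
        print(n,"orange bench",caps(f,"orange",.045+dz),"\n  in chamber plane",[c[0] for c in caps(f,"orange",.063+dz)],"green(tile)",caps(f,"green",.051+dz))
    return S,T
E
python3 - <<'E'
from h import *
look();to(.475,-.2405,.02,90)
E
```

```text
S orange bench [([-0.2205, -0.1777], 264, [176.0, 137.0]), ([0.3815, -0.2719], 123, [253.0, 233.0]), ([0.4742, -0.2398], 133, [280.0, 243.0]), ([0.4139, -0.381], 142, [230.0, 260.0]), ([0.4956, -0.3815], 156, [248.0, 277.0])] 
  in chamber plane [[-0.1951, -0.1867], [0.3949, -0.2791], [0.4857, -0.2476], [0.4266, -0.3861], [0.5068, -0.3865]] green(tile) [([0.6276, -0.2909], 126, [303.0, 284.0])]
T orange bench [([0.4148, -0.3825], 98, [398.0, 229.0]), ([0.3821, -0.2734], 102, [367.0, 238.0])] 
  in chamber plane [[0.4149, -0.3792], [0.3826, -0.2712]] green(tile) [([0.6271, -0.2907], 73, [373.0, 169.0])]
t 18.3 pos [ 0.476  -0.2399  0.1876] yaw 89.7 tiltz [ 0.001 -0.    -1.   ] | shift [ 0.0012 -0.0006  0.1676] turn -0.005 gap 0.0605 F [ 1.4  0.4 -0.1] q6 -1.48
```

play_rows(series="75 0.001 -0.0005 0.03 0;75 0 0 0.05 0;75 0 0 0.04 0;75 0 0 0.026 0;75 0 0 0.013 0;75 0 0 0.007 0;75 0 0 0 0;255 0 0 0 0;255 0 0 0 0;255 0 0 0 0;255 0 0 0 0;255 0 0 0 0;255 0 0 0 0")

```text
t: 19.6
position: [0.4749, -0.2403, 0.0221]
eef_rot: [0.001, 0.002, 1.0, -0.0]
force: [-0.9, 0.9, 5.7]
finger_gap: 0.0391
```

play_rows(series="255 0 0 -0.03 0;255 0 0 -0.05 0;255 0 0 -0.05 0;255 0 0 -0.04 0;255 0 0 0 0;255 0 0 0 0;255 0 0 0 0")

```text
t: 20.3
position: [0.4732, -0.2399, 0.1901]
eef_rot: [-0.001, 0.003, 1.0, 0.0]
force: [-0.5, -0.9, -2.0]
finger_gap: 0.0391
```

play_rows(series="255 -0.016 0.023 0 0;255 -0.027 0.039 0 0;255 -0.027 0.039 0 0;255 -0.027 0.039 0 0;255 -0.027 0.039 0 0;255 -0.024 0.034 0 0;255 -0.012 0.016 0 0;255 0 0 0 0;255 0 0 0 0;255 0 0 0 0")

```text
t: 21.3
position: [0.6343, -0.0129, 0.1904]
eef_rot: [-0.001, 0.003, 1.0, -0.0]
force: [0.3, -0.9, -1.9]
finger_gap: 0.0394
```

```bash
python3 - <<'E'
from h import *
to(.633,-.011,.040,90)
E
```

```text
t 21.3 pos [ 0.6343 -0.0129  0.1904] yaw 89.7 tiltz [-0.002 -0.    -1.   ] | shift [0.001  0.002  0.1504] turn -0.006 gap 0.0394 F [ 0.3 -0.9 -1.9] q6 -1.86
```

play_rows(series="255 0.001 0.002 0.03 0;255 0 0 0.045 0;255 0 0 0.035 0;255 0 0 0.02 0;255 0 0 0.012 0;255 0 0 0.004 0;255 0 0 0.002 0;255 0 0 0 0;255 0 0 0 0")

```text
t: 22.2
position: [0.635, -0.0098, 0.0446]
eef_rot: [0.001, 0.002, 1.0, 0.0]
force: [0.2, -0.1, -1.4]
finger_gap: 0.0389
```

play_rows(series="255 0 0 0.001 0;255 0 0 0.001 0;255 0 0 0 0")

```text
t: 22.5
position: [0.6343, -0.0099, 0.0414]
eef_rot: [0.0, 0.002, 1.0, 0.0]
force: [0.3, -0.8, -1.2]
finger_gap: 0.039
```

play_rows(series="255 0 0 0.001 0;255 0 0 0.001 0;255 0 0 0 0")

```text
t: 22.8
position: [0.6344, -0.0099, 0.0402]
eef_rot: [0.0, 0.002, 1.0, -0.0]
force: [-3.8, 0.8, 6.0]
finger_gap: 0.0392
```

play_rows(series="120 0 0 0 0;75 0 0 0 0;75 0 0 0 0;75 0 0 0 0;75 0 0 -0.03 0;75 0 0 -0.05 0;75 0 0 -0.05 0;75 0 0 -0.02 0;75 0.014 -0.037 0 0;75 0.016 -0.042 0 0;75 0.016 -0.042 0 0;75 0.016 -0.042 0 0;75 0.016 -0.042 0 0;75 0.016 -0.042 0 0;75 0.016 -0.042 0 0;75 0.016 -0.042 0 0;75 0.012 -0.0415 0 0;75 0 0 0 0;75 0 0 0 0;75 0 0 0 0")

```text
t: 24.8
position: [0.4946, -0.3813, 0.1891]
eef_rot: [-0.0, 0.002, 1.0, 0.0]
force: [-0.4, 0.2, 0.6]
finger_gap: 0.0604
```

```bash
python3 - <<'E'
from h import *
look();to(.496,-.382,.021,90)
E
```

```text
S orange bench [([-0.2201, -0.2057], 140, [169.0, 140.0]), ([0.6268, 0.0024], 98, [371.0, 226.0]), ([0.3849, -0.2661], 78, [255.0, 232.0]), ([0.4145, -0.381], 138, [230.0, 260.0]), ([0.4956, -0.3815], 156, [248.0, 277.0])] 
  in chamber plane [[-0.1948, -0.2142], [0.6353, -0.0102], [0.3983, -0.2734], [0.4273, -0.386], [0.5067, -0.3865]] green(tile) [([0.6277, -0.2906], 127, [303.0, 283.0])]
T orange bench [([0.636, -0.0096], 81, [294.0, 166.0]), ([0.4824, -0.3811], 26, [397.0, 210.0]), ([0.4146, -0.3826], 108, [398.0, 229.0]), ([0.3798, -0.2815], 55, [369.0, 239.0])] 
  in chamber plane [[0.6339, -0.0102], [0.4818, -0.3778], [0.4148, -0.3793], [0.3803, -0.2792]] green(tile) []
t 24.9 pos [ 0.495  -0.3808  0.1894] yaw 89.8 tiltz [ 0.  0. -1.] | shift [-0.001  -0.0012  0.1684] turn -0.003 gap 0.0599 F [-0.6  0.9  0.9] q6 -1.23
```

play_rows(series="75 -0.001 -0.001 0.03 0;75 0 0 0.05 0;75 0 0 0.04 0;75 0 0 0.026 0;75 0 0 0.013 0;75 0 0 0.008 0;75 0 0 0 0;255 0 0 0 0;255 0 0 0 0;255 0 0 0 0;255 0 0 0 0;255 0 0 0 0;255 0 0 0 0")

```text
t: 26.2
position: [0.4967, -0.3832, 0.024]
eef_rot: [0.001, 0.002, 1.0, -0.001]
force: [0.8, 2.7, 5.5]
finger_gap: 0.0388
```

play_rows(series="255 0 0 -0.03 0;255 0 0 -0.05 0;255 0 0 -0.05 0;255 0 0 -0.04 0;255 -0.011 0.034 0 0;255 -0.014 0.045 0 0;255 -0.014 0.045 0 0;255 -0.014 0.045 0 0;255 -0.014 0.045 0 0;255 -0.014 0.045 0 0;255 -0.014 0.045 0 0;255 -0.014 0.045 0 0;255 -0.014 0.045 0 0;255 -0.01 0.04 0 0;255 -0.004 0.02 0 0;255 0 0 0 0;255 0 0 0 0;255 0 0 0 0")

```text
t: 28.0
position: [0.6343, 0.0695, 0.1924]
eef_rot: [-0.0, 0.003, 1.0, -0.0]
force: [-0.4, -0.4, -0.4]
finger_gap: 0.0388
```

```bash
python3 - <<'E'
from h import *
to(.634,.074,.040,90)
E
```

```text
t 28.0 pos [0.6343 0.0695 0.1924] yaw 89.7 tiltz [-0. -0. -1.] | shift [0.0003 0.0045 0.1524] turn -0.006 gap 0.0388 F [-0.4 -0.4 -0.4] q6 -1.99
```

play_rows(series="255 0 0.0045 0.03 0;255 0 0 0.045 0;255 0 0 0.035 0;255 0 0 0.02 0;255 0 0 0.012 0;255 0 0 0.004 0;255 0 0 0.001 0;255 0 0 0 0;255 0 0 0 0;255 0 0 0 0")

```text
t: 29.0
position: [0.6352, 0.0753, 0.0463]
eef_rot: [0.001, 0.002, 1.0, 0.0]
force: [0.5, -0.1, -0.3]
finger_gap: 0.0389
```

play_rows(series="255 0 0 0.001 0;255 0 0 0.001 0;255 0 0 0 0;255 0 0 0 0")

```text
t: 29.4
position: [0.6348, 0.0748, 0.0434]
eef_rot: [0.0, 0.002, 1.0, -0.0]
force: [0.9, -2.8, -0.1]
finger_gap: 0.0392
```

play_rows(series="255 0 0 0.001 0;255 0 0 0 0")

```text
t: 29.6
position: [0.6346, 0.0746, 0.0422]
eef_rot: [-0.0, 0.002, 1.0, -0.0]
force: [0.6, -5.1, 0.1]
finger_gap: 0.0387
```

play_rows(series="255 0 0 0.001 0;255 0 0 0 0;255 0 0 0 0")

```text
t: 29.9
position: [0.6346, 0.0745, 0.042]
eef_rot: [-0.0, 0.002, 1.0, -0.0]
force: [-1.2, -4.7, 7.3]
finger_gap: 0.0388
```

play_rows(series="255 0 0 -0.004 0;255 0 -0.006 0 0;255 0 -0.006 0 0;255 0 0 0 0;255 0 0 0 0")

```text
t: 30.4
position: [0.6345, 0.0628, 0.045]
eef_rot: [-0.0, 0.003, 1.0, -0.0]
force: [0.0, -0.1, -0.3]
finger_gap: 0.039
```

play_rows(series="255 0 0 0.002 0;255 0 0 0.001 0;255 0 0 0 0;255 0 0 0.001 0;255 0 0 0 0;255 0 0 0 0")

```text
t: 31.0
position: [0.6346, 0.0632, 0.0421]
eef_rot: [0.0, 0.002, 1.0, 0.0]
force: [-3.6, 1.1, 6.2]
finger_gap: 0.039
```

play_rows(series="110 0 0 0 0;92 0 0 0 0;92 0 0 0 0;92 0 0 0 0;92 0 0 -0.03 0;92 0 0 -0.05 0;92 0 0 -0.05 0;92 0 0 -0.02 0;75 0.02 -0.0405 0 0;75 0.02 -0.0405 0 0;75 0.02 -0.0405 0 0;75 0.02 -0.0405 0 0;75 0.02 -0.0405 0 0;75 0.02 -0.0405 0 0;75 0.02 -0.0405 0 0;75 0.02 -0.0405 0 0;75 0.02 -0.0405 0 0;75 0.02 -0.0405 0 0;75 0.02 -0.04 0 0;75 0 0 0 0")

```text
t: 33.0
position: [0.41, -0.3844, 0.191]
eef_rot: [-0.0, 0.005, 1.0, -0.0]
force: [0.8, 1.2, -0.5]
finger_gap: 0.0602
```

```bash
python3 - <<'E'
from h import *
S,T=look();to(.4146,-.382,.0205,90)
E
```

```text
S orange bench [([0.6256, 0.0776], 99, [385.0, 212.0]), ([0.6271, 0.0031], 102, [371.0, 225.0]), ([0.3814, -0.2719], 125, [253.0, 233.0]), ([0.4139, -0.3807], 143, [230.0, 260.0])] 
  in chamber plane [[0.6341, 0.0635], [0.6356, -0.0096], [0.3948, -0.2791], [0.4266, -0.3857]] green(tile) [([0.6276, -0.2909], 128, [303.0, 283.0])]
T orange bench [([0.6351, 0.0649], 84, [273.0, 165.0]), ([0.6358, -0.0093], 81, [294.0, 166.0])] 
  in chamber plane [[0.633, 0.0635], [0.6336, -0.0098]] green(tile) [([0.6271, -0.291], 75, [373.0, 169.0])]
t 33.1 pos [ 0.4117 -0.3818  0.1911] yaw 89.6 tiltz [-0.  0. -1.] | shift [-0.003  -0.0002  0.1706] turn -0.007 gap 0.0602 F [-0.  -0.1  0.9] q6 -1.18
```

Good; both placed jars stand where intended.

play_rows(series="75 -0.003 0 0.03 -0.007;75 0 0 0.05 0;75 0 0 0.04 0;75 0 0 0.026 0;75 0 0 0.015 0;75 0 0 0.009 0;75 0 0 0 0;75 0 0 0 0;255 0 0 0 0;255 0 0 0 0;255 0 0 0 0;255 0 0 0 0;255 0 0 0 0;255 0 0 0 0")

```text
t: 34.5
position: [0.4164, -0.3812, 0.0226]
eef_rot: [0.001, -0.001, 1.0, -0.0]
force: [0.8, 2.2, 6.9]
finger_gap: 0.0391
```

play_rows(series="255 0 0 -0.03 0;255 0 0 -0.05 0;255 0 0 -0.05 0;255 0 0 -0.04 0;255 -0.011 0.03 0 0;255 -0.018 0.0425 0 0;255 -0.018 0.0425 0 0;255 -0.018 0.0425 0 0;255 -0.018 0.0425 0 0;255 -0.018 0.0425 0 0;255 -0.018 0.0425 0 0;255 -0.018 0.0425 0 0;255 -0.018 0.03 0 0;255 0 0.015 0 0;255 0 0 0 0;255 0 0 0 0;255 0 0 0 0")

```text
t: 36.2
position: [0.5691, -0.009, 0.1914]
eef_rot: [-0.0, -0.001, 1.0, 0.0]
force: [0.1, 0.5, -1.9]
finger_gap: 0.0388
```

```bash
python3 - <<'E'
from h import *
to(.568,-.011,.040,90)
E
```

```text
t 36.2 pos [ 0.5691 -0.009   0.1914] yaw 90.1 tiltz [-0.  0. -1.] | shift [ 0.0011 -0.002   0.1514] turn 0.001 gap 0.0388 F [ 0.1  0.5 -1.9] q6 -1.9
```

play_rows(series="255 0.001 -0.002 0.03 0;255 0 0 0.045 0;255 0 0 0.035 0;255 0 0 0.02 0;255 0 0 0.012 0;255 0 0 0.004 0;255 0 0 0.001 0;255 0 0 0 0;255 0 0 0.001 0;255 0 0 0.001 0;255 0 0 0 0;255 0 0 0 0")

```text
t: 37.4
position: [0.5688, -0.01, 0.0425]
eef_rot: [0.0, -0.001, 1.0, 0.0]
force: [-1.2, -0.1, -1.5]
finger_gap: 0.039
```

play_rows(series="255 0 0 0.001 0;255 0 0 0 0")

```text
t: 37.6
position: [0.5686, -0.01, 0.0412]
eef_rot: [-0.0, -0.001, 1.0, -0.0]
force: [1.0, 0.4, -1.0]
finger_gap: 0.0389
```

play_rows(series="255 0 0 0.001 0;255 0 0 0 0;255 0 0 0 0")

```text
t: 37.9
position: [0.5687, -0.01, 0.0406]
eef_rot: [0.0, -0.001, 1.0, -0.0]
force: [-2.6, 0.6, 4.3]
finger_gap: 0.0391
```

play_rows(series="110 0 0 0 0;92 0 0 0 0;92 0 0 0 0;92 0 0 0 0;92 0 0 -0.03 0;92 0 0 -0.05 0;92 0 0 -0.05 0;92 0 0 -0.02 0;75 0.0233 -0.0329 0 0;75 0.0233 -0.0329 0 0;75 0.0233 -0.0329 0 0;75 0.0233 -0.0329 0 0;75 0.0233 -0.0329 0 0;75 0.0233 -0.0329 0 0;75 0.0233 -0.0329 0 0;75 0.0233 -0.0329 0 0;75 0 0 0 0")

```text
t: 39.6
position: [0.3802, -0.276, 0.1902]
eef_rot: [-0.0, 0.001, 1.0, 0.0]
force: [-0.9, 0.6, 0.2]
finger_gap: 0.06
```

play_rows(series="75 0 0 0 -0.143;75 0 0 0 -0.143;75 0 0 0 -0.143;75 0 0 0 -0.143;75 0 0 0 -0.143;75 0 0 0 -0.143;75 0 0 0 -0.143;75 0 0 0 -0.143;75 0 0 0 -0.143;75 0 0 0 -0.143;75 0 0 0 -0.141;75 0 0 0 0")

```text
t: 40.8
position: [0.3831, -0.2734, 0.1903]
eef_rot: [-0.0, 0.709, -0.705, -0.0]
force: [-0.5, 0.3, -0.5]
finger_gap: 0.0602
```

```bash
python3 - <<'E'
from h import *
S,T=look();to(.382,-.2728,.0205,180)
E
```

```text
S orange bench [([-0.2204, -0.1777], 262, [176.0, 137.0]), ([0.5572, 0.0022], 93, [354.0, 214.0]), ([0.6256, 0.0776], 99, [385.0, 212.0]), ([0.6271, 0.0031], 102, [371.0, 225.0]), ([0.3812, -0.2718], 126, [253.0, 233.0])] 
  in chamber plane [[-0.1951, -0.1868], [0.567, -0.0105], [0.6341, 0.0635], [0.6356, -0.0096], [0.3946, -0.279]] green(tile) [([0.6274, -0.2905], 127, [303.0, 283.0])]
T orange bench [([0.6349, 0.0648], 83, [273.0, 165.0]), ([0.6358, -0.009], 80, [294.0, 166.0]), ([0.5676, -0.0094], 79, [294.0, 185.0])] 
  in chamber plane [[0.6328, 0.0634], [0.6337, -0.0096], [0.5662, -0.0099]] green(tile) [([0.6273, -0.2906], 72, [373.0, 169.0])]
t 40.9 pos [ 0.383  -0.2735  0.1903] yaw 179.9 tiltz [ 0.  0. -1.] | shift [-0.0007  0.0011  0.1698] turn -0.001 gap 0.0606 F [ 0.  -0.2  0.1] q6 0.2
```

play_rows(series="75 -0.0007 0.001 0.03 0;75 0 0 0.05 0;75 0 0 0.04 0;75 0 0 0.026 0;75 0 0 0.015 0;75 0 0 0.0088 0;75 0 0 0 0;75 0 0 0 0;255 0 0 0 0;255 0 0 0 0;255 0 0 0 0;255 0 0 0 0;255 0 0 0 0;255 0 0 0 0")

```text
t: 42.3
position: [0.3827, -0.2732, 0.0216]
eef_rot: [-0.001, 0.708, -0.706, 0.001]
force: [-0.1, 1.3, 7.8]
finger_gap: 0.0396
```

play_rows(series="255 0 0 -0.03 0;255 0 0 -0.05 0;255 0 0 -0.05 0;255 0 0 -0.04 0;255 0 0 0 0.143;255 0 0 0 0.143;255 0 0 0 0.143;255 0 0 0 0.143;255 0 0 0 0.143;255 0 0 0 0.143;255 0 0 0 0.143;255 0 0 0 0.143;255 0 0 0 0.143;255 0 0 0 0.143;255 0 0 0 0.141;255 0 0 0 0")

```text
t: 43.9
position: [0.3817, -0.2729, 0.1908]
eef_rot: [0.0, 0.0, 1.0, 0.0]
force: [0.1, -0.7, -0.1]
finger_gap: 0.0392
```

play_rows(series="255 -0.014 0.024 0 0;255 -0.021 0.038 0 0;255 -0.021 0.038 0 0;255 -0.021 0.038 0 0;255 -0.021 0.038 0 0;255 -0.021 0.038 0 0;255 -0.021 0.038 0 0;255 -0.021 0.038 0 0;255 -0.015 0.03 0 0;255 -0.01 0.016 0 0;255 0 0 0 0;255 0 0 0 0;255 0 0 0 0")

```text
t: 45.2
position: [0.5665, 0.0625, 0.1905]
eef_rot: [-0.0, -0.001, 1.0, -0.0]
force: [0.2, -0.1, -1.8]
finger_gap: 0.0393
```

```bash
python3 - <<'E'
from h import *
to(.568,.062,.040,90)
E
```

```text
t 45.2 pos [0.5665 0.0625 0.1905] yaw 90.2 tiltz [-0. -0. -1.] | shift [-0.0015 -0.0005  0.1505] turn 0.003 gap 0.0393 F [ 0.2 -0.1 -1.8] q6 -2.02
```

play_rows(series="255 -0.0015 -0.0005 0.03 0;255 0 0 0.045 0;255 0 0 0.035 0;255 0 0 0.02 0;255 0 0 0.012 0;255 0 0 0.004 0;255 0 0 0.001 0;255 0 0 0 0;255 0 0 0.001 0;255 0 0 0 0;255 0 0 0 0")

```text
t: 46.3
position: [0.5688, 0.0631, 0.043]
eef_rot: [0.0, -0.001, 1.0, 0.0]
force: [-0.4, 0.5, -1.8]
finger_gap: 0.0391
```

play_rows(series="255 0 0 0.001 0;255 0 0 0 0;255 0 0 0 0")

```text
t: 46.6
position: [0.5686, 0.0629, 0.0414]
eef_rot: [-0.0, -0.001, 1.0, -0.0]
force: [0.0, 0.6, -1.1]
finger_gap: 0.0392
```

play_rows(series="255 0 0 0.001 0;255 0 0 0 0;255 0 0 0 0")

```text
t: 46.9
position: [0.5686, 0.0629, 0.0404]
eef_rot: [-0.0, -0.001, 1.0, -0.0]
force: [-0.2, -0.5, -2.6]
finger_gap: 0.0391
```

play_rows(series="255 0 0 0.001 0;255 0 0 0 0;255 0 0 0 0")

```text
t: 47.2
position: [0.5688, 0.063, 0.0397]
eef_rot: [0.0, -0.001, 1.0, 0.0]
force: [-1.7, -0.3, 2.4]
finger_gap: 0.0391
```

play_rows(series="110 0 0 0 0;92 0 0 0 0;92 0 0 0 0;92 0 0 0 0;92 0 0 -0.03 0;92 0 0 -0.05 0;92 0 0 -0.05 0;92 0 0 -0.05 0;0 0 0 0 -0.143;0 0 0 0 -0.143;0 0 0 0 -0.143;0 0 0 0 -0.143;0 0 0 0 -0.143;0 0 0 0 -0.143;0 0 0 0 -0.143;0 0 0 0 -0.143;0 0 0 0 -0.143;0 0 0 0 -0.143;0 0 0 0 -0.141;0 0 0 0 0")

```text
t: 49.2
position: [0.5685, 0.0629, 0.2194]
eef_rot: [0.0, 0.709, -0.705, -0.0]
force: [-0.4, -0.5, 0.5]
finger_gap: 0.0855
```

play_rows(series="0 -0.033 -0.01 0 0;0 -0.045 -0.01 0 0;0 -0.045 -0.01 0 0;0 -0.043 -0.011 0 0;0 0 0 0 0;0 0 0 0 0;0 0 0 0 0")

```text
t: 49.9
position: [0.6089, 0.2284, 0.2193]
eef_rot: [0.0, 0.707, -0.707, -0.0]
force: [0.1, -0.6, 0.9]
finger_gap: 0.0855
```

```bash
python3 - <<'E'
from h import *
S,T=look();to(.610,.2295,.104,180)
a=cv2.resize(S["color"][130:310,220:460],(800,600),interpolation=cv2.INTER_CUBIC)
cv2.imwrite("pics/s5.png",a)
E
```

```text
S orange bench [([-0.2211, -0.1776], 262, [175.0, 137.0]), ([0.5584, 0.0768], 87, [369.0, 202.0]), ([0.626, 0.0774], 96, [385.0, 213.0]), ([0.5575, 0.0018], 91, [354.0, 214.0]), ([0.6262, 0.0036], 108, [371.0, 225.0])] 
  in chamber plane [[-0.1957, -0.1866], [0.5683, 0.0627], [0.6345, 0.0633], [0.5674, -0.0108], [0.6347, -0.009]] green(tile) [([0.6275, -0.2907], 130, [303.0, 283.0])]
T orange bench [([0.6351, 0.0645], 80, [273.0, 165.0]), ([0.636, -0.0094], 78, [294.0, 166.0]), ([0.5689, 0.0646], 76, [273.0, 184.0]), ([0.5676, -0.009], 76, [294.0, 185.0])] 
  in chamber plane [[0.6329, 0.0632], [0.6338, -0.01], [0.5675, 0.0632], [0.5662, -0.0096]] green(tile) [([0.6273, -0.2908], 71, [373.0, 169.0])]
t 50.0 pos [0.6091 0.2279 0.2198] yaw -180.0 tiltz [ 0.  0. -1.] | shift [-0.0015 -0.0009  0.1158] turn 0.0 gap 0.0856 F [-0.1  0.3 -0.2] q6 -0.66
```

View pics/s5.png

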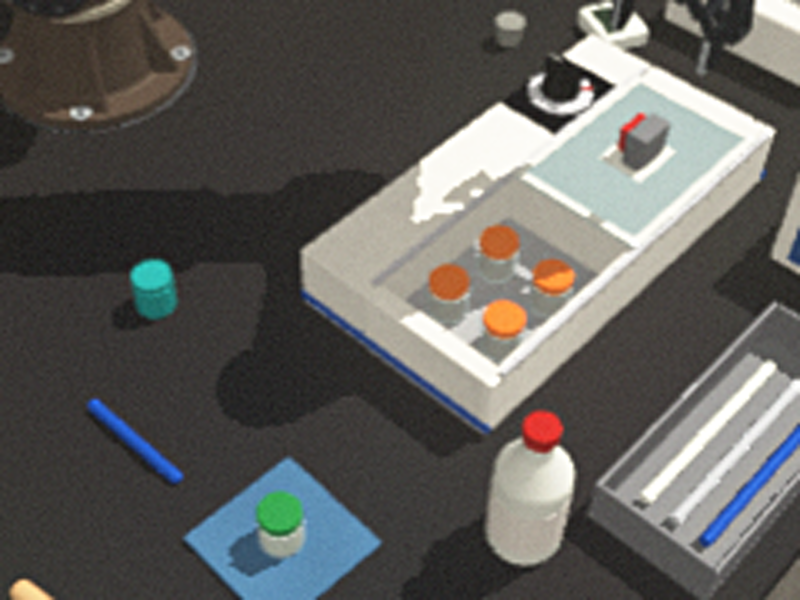

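play_rows(series="0 -0.0015 -0.0015 0.03 0;0 0 0 0.04 0;0 0 0 0.025 0;0 0 0 0.015 0;0 0 0 0.005 0;0 0 0 0 0;255 0 0 0 0;255 0 0 0 0;255 0 0 0 0;255 0 0 0 0;255 0 0 0 0;255 0 0 0 0;255 0 0 0 0;255 0 0 0 0", grip_force=35)

```text
t: 51.4
position: [0.6112, 0.2306, 0.1055]
eef_rot: [-0.0, 0.708, -0.706, 0.0]
force: [1.6, -0.5, 6.5]
finger_gap: 0.0271
```

play_rows(series="255 0.01 0 0 0;255 0.015 0 0 0;255 0.02 0 0 0;255 0.02 0 0 0;255 0.02 0 0 0;255 0.02 0 0 0;255 0.02 0 0 0;255 0.02 0 0 0;255 0.02 0 0 0;255 0.01 0 0 0;255 0.005 0 0 0;255 0 0 0 0;255 0 0 0 0")

```text
t: 52.7
position: [0.6114, 0.0501, 0.1055]
eef_rot: [-0.0, 0.708, -0.706, 0.0]
force: [-1.1, -0.0, 7.3]
finger_gap: 0.0268
```

play_rows(series="255 0.005 0 0 0;255 0.005 0 0 0;255 0.003 0 0 0;255 0.003 0 0 0;255 0.002 0 0 0;255 0.002 0 0 0;255 0.002 0 0 0;255 0 0 0 0")

```text
t: 53.5
position: [0.6114, 0.0304, 0.1055]
eef_rot: [-0.001, 0.708, -0.706, -0.0]
force: [-2.2, 9.6, 8.8]
finger_gap: 0.027
```

play_rows(series="255 0.002 0 0 0;255 0.002 0 0 0;255 0 0 0 0")

```text
t: 53.8
position: [0.6115, 0.0301, 0.1055]
eef_rot: [-0.003, 0.708, -0.706, -0.001]
force: [-6.9, 27.2, 10.2]
finger_gap: 0.0271
```

play_rows(series="255 -0.002 0 0 0;255 0 0 0 0;0 0 0 0 0;0 0 0 0 0;0 0 0 0 0;0 0 0 0 0;0 0 0 0 0;0 0 0 0 0;0 0 0 -0.03 0;0 0 0 -0.05 0;0 0 0 -0.04 0;0 0 0 0 0")

```text
t: 55.0
position: [0.6144, 0.0268, 0.2314]
eef_rot: [-0.004, 0.708, -0.706, 0.003]
force: [0.4, 0.6, -0.2]
finger_gap: 0.0854
```

```bash
python3 - <<'E'
from h import *
to(.4865,.255,.2,105)
S=grab_frame("scene");T=grab_frame("top")
a=cv2.resize(S["color"][135:175,360:415],(800,580),interpolation=cv2.INTER_CUBIC)
b=cv2.resize(T["color"][190:225,195:240],(746,580),interpolation=cv2.INTER_CUBIC)
cv2.imwrite("pics/dial.png",cv2.resize(np.hstack([a,b]),(800,300),interpolation=cv2.INTER_AREA))
cv2.imwrite("pics/cov.png",cv2.resize(T["color"][140:230,175:330],None,fx=5,fy=5,interpolation=cv2.INTER_CUBIC))
E
```

```text
t 55.0 pos [0.6144 0.0268 0.2314] yaw -179.8 tiltz [ 0.01   0.002 -1.   ] | shift [-0.2286  0.1275  0.0305] turn 1.312 gap 0.0854 F [ 0.4  0.6 -0.2] q6 -0.36
```

View pics/dial.png

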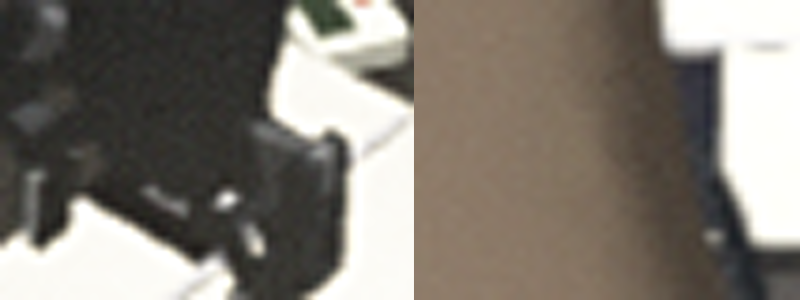

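View pics/cov.png

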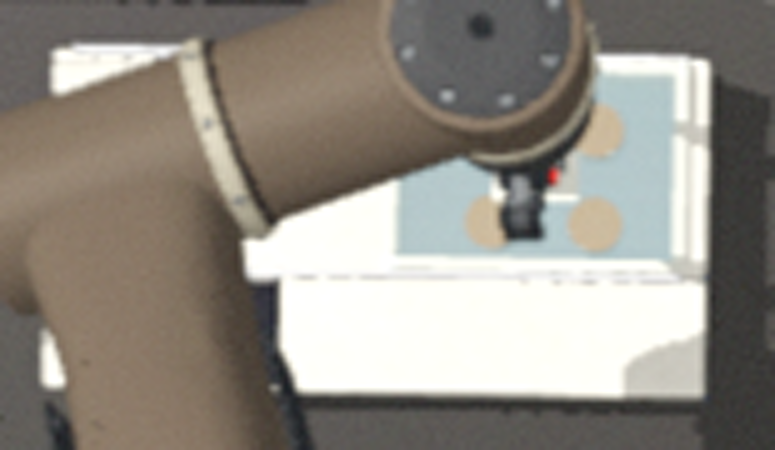

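```bash
python3 - <<'E'
from h import *
S=cv2.imread("pics/scene0.png");T=cv2.imread("pics/top0.png")
a=cv2.resize(S[138:174,364:414],(800,576),interpolation=cv2.INTER_CUBIC)
b=cv2.resize(T[192:222,200:236],(720,600),interpolation=cv2.INTER_CUBIC)
cv2.imwrite("pics/dS.png",a[:,100:750]);cv2.imwrite("pics/dT.png",b)
E
```

```text
(no output)
```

View pics/dT.png

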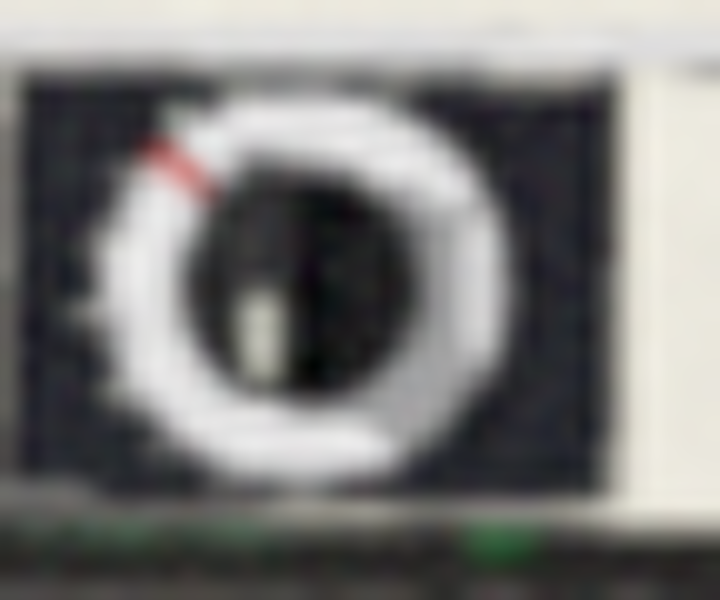

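View pics/dS.png

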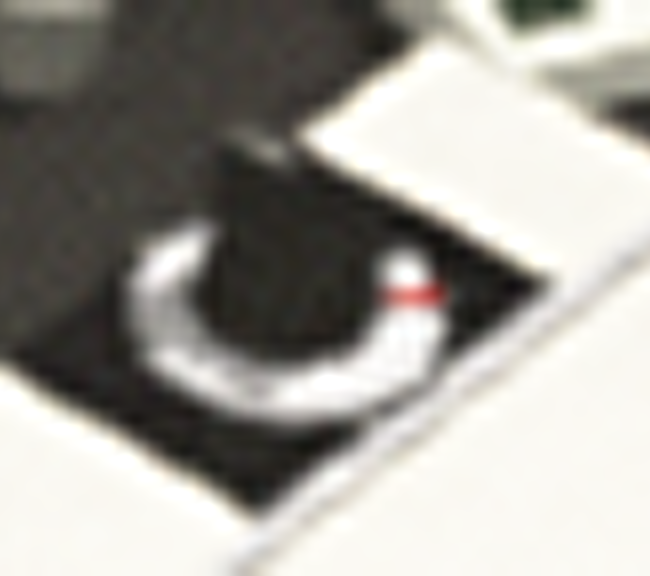

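```bash
python3 - <<'E'
from h import *
T=grab_frame("top");S=grab_frame("scene")
t=lambda u,v,z:pix2w(T,(200+u/20-.475,192+v/20-.475),z)[:2]
s=lambda u,v,z:pix2w(S,(364+(u+100)/16-.47,138+v/16-.47),z)[:2]
print("strip T",t(263,290,.119),t(262,382,.119),"S",s(285,160,.119),s(235,135,.119))
for z in(.078,.082,.086): print(z,"ring T",t(303,287,z),"ring S",s(287,290,z),"mark T",t(150,145,z),t(210,195,z),"S",s(385,295,z),s(445,295,z))
for z in (.095,.1,.105): print("knob T",t(300,280,z))
E
```

```text
strip T [0.48348002 0.26152786] [0.46786693 0.26119822] S [0.48005701 0.26204471] [0.46677545 0.26142586]
0.078 ring T [0.48548663 0.26268133] ring S [0.48032576 0.2701567 ] mark T [0.50972038 0.2900376 ] [0.50120333 0.27933642] S [0.49725536 0.28380045] [0.50696223 0.29298955]
0.082 ring T [0.4853529  0.26190969] ring S [0.48297122 0.26599305] mark T [0.50952916 0.28920105] [0.50103231 0.27852526] S [0.49982272 0.27957385] [0.50948481 0.28872056]
0.086 ring T [0.48521917 0.26113804] ring S [0.48561668 0.26182939] mark T [0.50933793 0.28836451] [0.50086129 0.2777141 ] S [0.50239008 0.27534725] [0.51200739 0.28445158]
knob T [0.48611461 0.25995546]
knob T [0.48594386 0.25898925]
knob T [0.48577311 0.25802304]
```

play_rows(series="75 -0.039 0.021 0 0;75 -0.039 0.021 0 0;75 -0.039 0.021 0 0;75 -0.039 0.021 0 0;75 -0.039 0.021 0 0;75 -0.039 0.021 0 0;75 0 0 0 -0.143;75 0 0 0 -0.143;75 0 0 0 -0.143;75 0 0 0 -0.143;75 0 0 0 -0.143;75 0 0 0 -0.143;75 0 0 0 -0.143;75 0 0 0 -0.143;75 0 0 0 -0.143;75 0 0 0 -0.143;75 0 0 0 -0.141;75 0 0 0 0;120 0 0 0 0;120 0 0 0 0")

```text
t: 57.2
position: [0.4845, 0.2601, 0.224]
eef_rot: [0.0, 1.0, -0.0, -0.0]
force: [0.1, -0.4, 0.6]
finger_gap: 0.0449
```

```bash
python3 - <<'E'
from h import *
to(.4855,.261,.112,270);print(np.round(robot.get_obs()["q"],2))
E
```

```text
t 57.2 pos [0.4845 0.2601 0.224 ] yaw -90.0 tiltz [-0.001 -0.001 -1.   ] | shift [ 0.0011 -0.001   0.112 ] turn -0.001 gap 0.0449 F [ 0.1 -0.4  0.6] q6 0.72
[ 0.85  0.17 -0.29 -0.   -1.11  0.72]
```

play_rows(series="120 0.001 -0.001 0.03 0;120 0 0 0.04 0;120 0 0 0.025 0;120 0 0 0.01 0;120 0 0 0.006 0;120 0 0 0 0;120 0 0 0 0")

```text
t: 57.9
position: [0.4863, 0.2618, 0.1147]
eef_rot: [-0.001, 1.0, 0.001, 0.001]
force: [0.4, 0.3, -1.2]
finger_gap: 0.0449
```

play_rows(series="255 0 0 0 0;255 0 0 0 0;255 0 0 0 0;255 0 0 0 0;255 0 0 0 0;255 0 0 0 0", grip_force=25)

```text
t: 58.5
position: [0.486, 0.2614, 0.1145]
eef_rot: [-0.0, 1.0, 0.002, 0.001]
force: [-1.6, -0.9, 6.4]
finger_gap: 0.0132
```

play_rows(series="255 0 0 0 0.14;255 0 0 0 0.143;255 0 0 0 0.143;255 0 0 0 0.143;255 0 0 0 0.143;255 0 0 0 0.143;255 0 0 0 0.143;255 0 0 0 0.143;255 0 0 0 0.143;255 0 0 0 0.143;255 0 0 0 0.143;255 0 0 0 0.143;255 0 0 0 0.143;255 0 0 0 0.143;255 0 0 0 0.143;255 0 0 0 0.143;255 0 0 0 0.015;255 0 0 0 0;255 0 0 0 0")

```text
t: 60.4
position: [0.4874, 0.2621, 0.1145]
eef_rot: [0.002, -0.41, 0.912, 0.0]
force: [6.0, -0.4, 0.2]
finger_gap: 0.0134
```

```bash
python3 - <<'E'
from h import *
to(.4855,.261,.112,-90-np.degrees(2.30))
E
```

```text
t 60.4 pos [0.4874 0.2621 0.1145] yaw 138.4 tiltz [ 0.003  0.002 -1.   ] | shift [0.0021 0.0007 0.0025] turn 0.003 gap 0.0134 F [ 6.  -0.4  0.2] q6 -1.58
```

play_rows(series="120 0 0 0 0;120 0 0 0 0;120 0 0 0 0;120 0 0 0 0;120 0 0 -0.02 0;120 0 0 -0.05 0;120 0 0 -0.05 0;120 0.0336 -0.03 0 0;120 0.0336 -0.03 0 0;120 0.0336 -0.03 0 0;120 0.0336 -0.03 0 0;120 0.0336 -0.03 0 0;120 0.0336 -0.03 0 0;120 0.0336 -0.03 0 0;120 0.0336 -0.03 0 0;120 0.0336 -0.03 0 0;120 0.0336 -0.03 0 0;120 0 0 0 0")

```text
t: 62.2
position: [0.4859, -0.1933, 0.2331]
eef_rot: [-0.001, -0.408, 0.913, -0.0]
force: [-0.3, -0.7, -0.2]
finger_gap: 0.0452
```

```bash
python3 - <<'E'
from h import *
S=grab_frame("scene");T=grab_frame("top")
cv2.imwrite("pics/eS.png",cv2.resize(S["color"][138:174,364:414],(800,576),interpolation=cv2.INTER_CUBIC)[:,100:750])
cv2.imwrite("pics/eT.png",cv2.resize(T["color"][192:222,200:236],(720,600),interpolation=cv2.INTER_CUBIC))
cv2.imwrite("pics/full.png",S["color"])
to(.4,-.3,.2,90)
E
```

```text
t 62.3 pos [ 0.4862 -0.1903  0.2331] yaw 138.2 tiltz [-0.001  0.    -1.   ] | shift [ 0.1393 -0.0089  0.0332] turn 0.841 gap 0.0451 F [-0.2  0.4  0.5] q6 -0.73
```

View pics/eT.png

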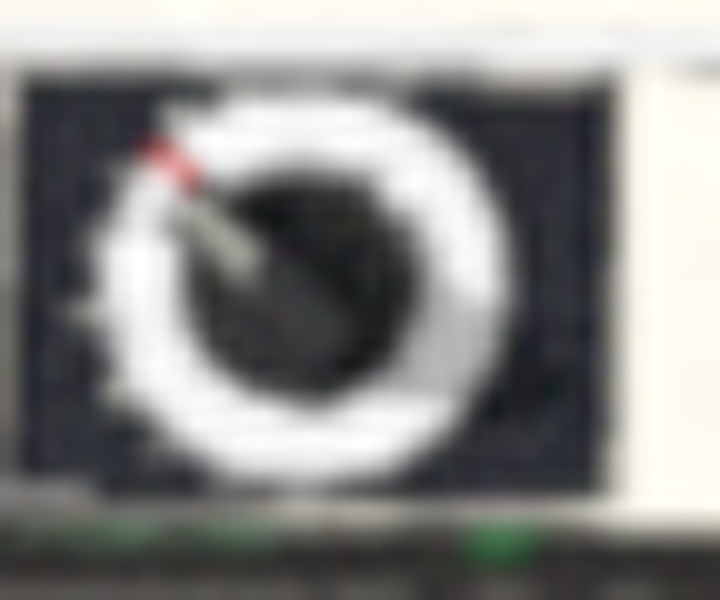

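View pics/eS.png

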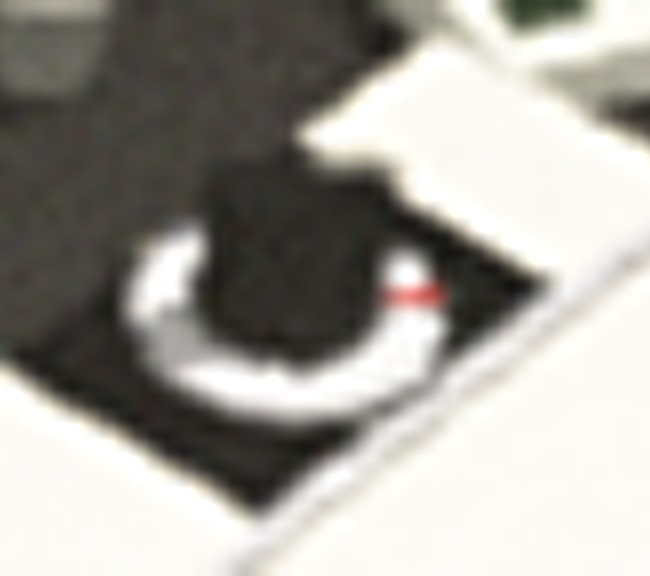

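```bash
python3 - <<'E'
from h import *
from scipy.optimize import least_squares
S=grab_frame("scene");T=grab_frame("top")
def red(f,x0,x1,y0,y1):
    c=f["color"][y0:y1,x0:x1].astype(float);w=np.clip(c[...,2]-c[...,1]-25,0,None)
    v,u=np.mgrid[y0:y1,x0:x1];return np.array([(u*w).sum(),(v*w).sum()])/w.sum()
a=red(T,204,213,196,204);b=red(S,390,402,152,160);print(a,b)
r=least_squares(lambda X:np.r_[w2pix(T,X)[0]-a,w2pix(S,X)[0]-b],[.505,.283,.083]);M=r.x;print("mark",M,r.fun)
for z in(.08,.083): print(pix2w(T,a,z)[:2],pix2w(S,b,z)[:2])
g=T["color"][198:210,205:218];print(g.max(2))
g0=cv2.imread("pics/top0.png")[198:214,205:218];print(g0.max(2))
t=lambda u,v,z:pix2w(T,(200+u/20-.475,192+v/20-.475),z)[:2]
for ax in((.4855,.261),(.4865,.2615)):
    th=lambda p:np.arctan2(p[1]-ax[1],-(p[0]-ax[0]))
    print(ax,"mark th",th(M),np.hypot(*(M[:2]-ax)),"ptr end th",th(t(185,210,.119)),"mid",th(t(222,238,.119)),t(185,210,.119),t(262,270,.119))
E
```

```text
[208.125      199.63888889] [395.79916318 155.9707113 ]
mark [0.50582474 0.28460579 0.08242748] [ 0.16538686  0.21949002  0.27773142 -0.01129198]
[0.50668881 0.28570552] [0.50360336 0.2864571 ]
[0.50655062 0.28508508] [0.50551132 0.28327061]
[[ 57  57  69 149 212 236 242 247 246 246 245 246 246]
 [ 56  70 132 190 228 246 248 246 236 223 222 234 244]
 [ 87 134 203 231 212 207 211 189 162 143 143 157 176]
 [ 87 178 229 220 157 123 122  92  64  55  64  70  81]
 [115 207 226 191 167 138  79  33  26  38  37  44  52]
 [163 222 224 167 134 154 143  73  39  31  39  41  45]
 [211 247 246 210 121 123 158 139  65  37  32  37  41]
 [212 250 249 217 105  76 121 120  66  53  40  39  38]
 [208 246 247 213 102  53  74  76  63  56  50  40  35]
 [200 234 245 217 118  63  58  54  59  63  59  53  40]
 [163 224 245 224 155  73  57  52  55  61  59  59  53]
 [140 219 246 242 205 104  60  59  53  57  60  55  39]]
[[ 50  44  60 133 192 216 222 226 226 226 225 227 227]
 [ 51  57 115 169 209 225 209 179 178 192 201 213 226]
 [ 76 119 185 210 206 200 172 109  96 110 119 137 157]
 [ 74 156 211 225 201 145  99  6
[... 311 characters left out ...]
 196 106  48  71 156 161  67  18  23  27]
 [143 202 224 205 136  53  74 166 171  73  26  27  28]
 [120 199 226 222 183  86  69 165 171  68  22  20  33]
 [ 98 190 227 228 211 156  87 140 147  56   7  26  33]
 [113 166 205 226 224 205 159 121 105  62  44  52  82]
 [ 71 101 150 205 224 223 217 213 201 164 140 147 158]
 [ 52  52  84 156 208 225 226 226 224 217 215 218 218]]
(0.4855, 0.261) mark th 2.281645819541432 0.031150093496644292 ptr end th 2.2447865393398576 mid 2.2820580508600705 [0.49682129 0.27517342] [0.48687288 0.2618058 ]
(0.4865, 0.2615) mark th 2.267317867363837 0.030121803603652974 ptr end th 2.2173902529379537 mid 2.235246817197808 [0.49682129 0.27517342] [0.48687288 0.2618058 ]
```

View pics/full.png

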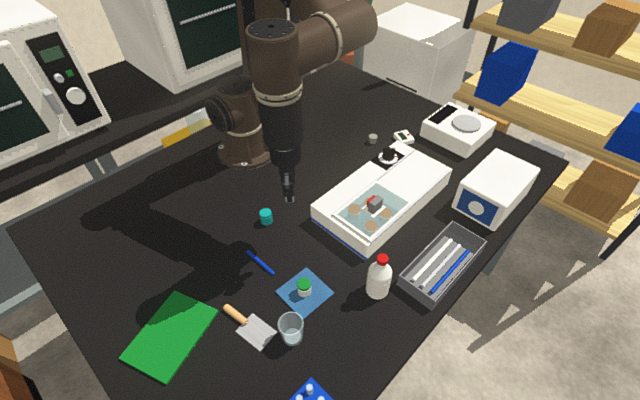

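The cover is shut with the jars showing under it at about (375,208). The green-capped jar is on the tile at (304,287), and the bystanders are where they started.

```bash
python3 -c "
from h import *
print(robot.hand_in())"
```

```text
the job is handed in; nothing more can be done
None
```

The drying box is changed over and the job was handed in at about 62 s of the 210 s allowed; hand-in gave no verdict.

- **Cover:** I squeezed the release and slid the cover from slightly ajar to its open stop. After loading, I squeezed again and slid it 0.20 m to its shut stop. The release was let go both times.
- **Jars:** The dried jar (green cap) stands near the middle of the blue tile. All four sample jars (orange caps) stand upright in a 2×2 pattern on the chamber floor. Each was lowered until a light contact force showed, then released. The turquoise look-alike was left alone, and the other bench items appear where they started in the final picture.
- **Dial:** Turned last, clockwise to about 2.30 rad by the gripper's angle. The pictures put the red mark at 2.26–2.30 rad.

**Checks that disagreed:** The picture reading of the pointer came out at 2.22–2.28 rad, a little below the gripper's 2.30. That is within the roughly 0.05 rad error of the image measurement, so I left the dial as it was.

**Side contact:** While setting down the second sample jar I felt about 5 N sideways, probably the gripper against the edge of the parked cover. I moved the jar 12 mm away from that edge and set it down again.

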